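# Call for more S-hooks at the stores bench

## Robot

A 6-joint arm with a two-finger parallel gripper is mounted at the origin on the work surface. World frame = base frame: x ahead of the robot, y to its left, z up, the work surface at z = 0. Lengths are in mm, angles in rad, forces in N, time in s.
With the tool pointing down it reaches from about 375 to 900 mm from the base axis. Payload 3.1 kg.
Tool frame: the origin (TCP) lies at the very end of the fingers, on their centre line; the grasp point (between the pads) lies 19 mm behind it; z points along the fingers, y is the direction in which the jaws open and shut (so a half turn about z gives the same grasp; the last joint's range is limited). The gripper opens to 87 mm and grips with 3 to 60 N. Pads are 19 mm wide; open, the fingers measure 117 mm over their backs; the gripper's body (75 mm by 190 mm) begins 51 mm behind the grasp point.
Start: joints at [-1.51, 0.527, 1.433, -0, 1.181, -0.178], TCP at [147.861, -607.235, 222.548] pointing down, gripper open.
Joint ranges: [-3.08, 3.08], [-0.75, 2.2], [0.22, 2.44], [-1.43, 4.57], [0, 2.65], [-2.85, 2.85]. Speed limits (rad/s): [2.79, 2.79, 3.14, 3.14, 3.14, 3.14].

## Interface

Orientations are given as a 3x3 rotation matrix whose columns are the frame's x, y, z axes.
In Python, from workcell import r gives the robot as it stands.
- The arm moves only by the tool carry_out, never from a script. Its argument "motion" is a list of rows, each a list of 7 numbers: the finger opening in cm, from 0 to 8.7, then the shift along the tool's x, y, z in cm, then the turn, a rotation vector about the tool's x, y, z in degrees. In form: [[claw, x, y, z, rx, ry, rz], ...]. A call has 1 to 20 rows; each row is the pose to reach, as a shift and turn from the pose measured when the call began, along the tool's axes at that moment; what a row does not reach only later rows make up. A row lasts 1/10 s, in which the tool goes at most 50 mm and 8.59 degrees, less where a joint would pass 70% of its speed; a pose out of reach is approached as far as the arm can. A call with a gripper value outside its range is refused whole. The fingers move at their own pace and stop on an object; "squeeze" is the grip in N (left out, the last holds). Time passes only in rows, so rows that repeat a pose let the fingers close. It gives the time, the measured TCP pose, the force and the opening at its end, in the units of the state.
- r.sense(): the state, without advancing time (a new reading comes with each control period).
- r.snapshot(name): name is "side" or "top"; returns a dict with "frame" (420x560x3 uint8, red, green, blue), "camera_matrix" (3x3 intrinsics, pixels), "T" (4x4, takes a point from camera to world coordinates). Camera axes: x right, y up, looking along -z (the intrinsics and any distortion apply to the point x, -y, -z); pixel columns grow to the right and rows downward; lengths in mm; the calibration is good to about 2 mm. A picture is of the moment at which its call begins. There is no depth.
- r.close_job(): hands the job in, once; it reports no verdict.
The state is a dict: "clock": time; "joint_positions": joint angles; "qvel": joint speeds; "tau": joint torques, N m; "position": TCP position; "eef_rot": TCP orientation; "wrist_force": force on the tool from outside, world axes, zero at the start; "torque": the same for the moment, N m; "finger_gap": finger opening in mm.
Only numpy, scipy, OpenCV 4.12 (cv2) and the standard library are available. Lean on these libraries where they do the work, as an engineer would, in place of code of your own. Each camera call takes 0.05 s, during which the arm holds its last target.

## Task

The S-hooks are running out: with closed fingertips gently push the marker in front of the compartment that holds the S-hook fully down, where it stays, then gently press the large round call button on the call box all the way and let it come back up. Touch nothing else: leave the other markers, the small button, the hardware in the tray and the things on the bench as they are, grasp and lift nothing, and finish with the hand withdrawn clear of everything.

Things in the scene. Friction and masses are not known exactly. Their poses are not given: they have to be found in the camera images.
- s_hook: S-hook of 8 mm bare steel bar, about 102 mm long and 48 mm wide, lying flat in one of the tray's four compartments; origin at its middle on its underside. Each start puts it in any compartment.
- chain_link: Long oval chain link of 8 mm bare steel bar, 96 x 48 mm, lying flat in another compartment; origin at its middle, underside.
- hex_nut: Big bare steel hexagon nut, 46 mm across corners, 19 mm tall, lying flat in another compartment; origin at the centre of its underside.
- bolt: Bare steel hexagon bolt standing on its head in another compartment, 46 mm tall, head 32 mm across corners, shank 16 mm; origin at the centre of its underside.
- tray: Fixed grey steel parts tray, 200 (its x) x 360 (its y) x 40 mm high. Four compartments 84 mm wide, 166 mm long, side by side, centres at its y = +132, +44, -44, -132 mm; walls 40 mm high, dark rubber floor 3 mm up. Along its -x (robot-side) edge a ledge 30 mm wide, 40 mm high, with a push-down marker before each compartment, at x = -85 mm. Origin: centre of underside; x away from the robot, z up.
- marker0_top (a point): Centre of the flat top of the marker in front of the first (leftmost, largest y) compartment: a black plastic tab 20 x 26 mm (tray x by y), standing 16 mm above the ledge when up (top 56 mm above the bench); 88 mm from its neighbours.
- marker0 (a joint): Travel of the marker in front of the first (leftmost, largest y) compartment in m: 0 up, 0.010 fully down. It slides straight down against about 3 N of friction and stays where it is left; no spring.
- marker1_top (a point): Centre of the flat top of the marker in front of the second from the left compartment: a black plastic tab 20 x 26 mm (tray x by y), standing 16 mm above the ledge when up (top 56 mm above the bench); 88 mm from its neighbours.
- marker1 (a joint): Travel of the marker in front of the second from the left compartment in m: 0 up, 0.010 fully down. It slides straight down against about 3 N of friction and stays where it is left; no spring.
- marker2_top (a point): Centre of the flat top of the marker in front of the third from the left compartment: a black plastic tab 20 x 26 mm (tray x by y), standing 16 mm above the ledge when up (top 56 mm above the bench); 88 mm from its neighbours.
- marker2 (a joint): Travel of the marker in front of the third from the left compartment in m: 0 up, 0.010 fully down. It slides straight down against about 3 N of friction and stays where it is left; no spring.
- marker3_top (a point): Centre of the flat top of the marker in front of the fourth (rightmost, smallest y) compartment: a black plastic tab 20 x 26 mm (tray x by y), standing 16 mm above the ledge when up (top 56 mm above the bench); 88 mm from its neighbours.
- marker3 (a joint): Travel of the marker in front of the fourth (rightmost, smallest y) compartment in m: 0 up, 0.010 fully down. It slides straight down against about 3 N of friction and stays where it is left; no spring.
- callbox: Grey call box fixed to the bench to the right of the tray, 150 mm (its x) by 80 mm (its y), 35 mm high; two black round push buttons in a row along its x. Origin: centre of its underside; x points away from the robot at yaw 0, z up.
- call_top (a point): Centre of the flat top of the call button, the large one: 38 mm across, 14 mm proud of the box (49 mm above the bench), nearer the box's far end.
- call (a joint): Travel of the call button in m: 0 up, 0.007 fully down (a rigid stop); spring return, 1 N to start, about 4.5 N fully down.
- test_top (a point): Centre of the top of the small test button: 18 mm across, 8 mm proud of the box, nearer the robot, 70 mm from the call button. Not to be pressed.
- test (a joint): Travel of the test button in m: 0 up, 0.006 fully down; spring return.
- screwdriver: Screwdriver lying on the bench just left of the tray; origin on its underside. Bystander.
- wrench: Open-ended wrench lying on the bench left of the screwdriver; origin on its underside. Bystander.
- jar: Closed jar, 60 mm wide, 70 mm tall, standing beyond the call box; origin at the centre of its underside. Bystander.
- collar: Steel shaft collar, 56 mm across, 18 mm tall, flat on the bench to the right of the call box; origin at the centre of its underside. Bystander.
Things that resemble listed ones, but are neither listed nor needed, are in the scene too. Of the things like the callbox, leave any that is pink or purple; of the rest the larger one is meant.

How it is judged (in metres and radians):
On the way, in this order (a step that is already met when the one before it is completed fails the run):
1. the marker in front of the S-hook's compartment is pushed down (((y of s_hook in the frame of tray between 0.088 and 0.176 m and value of joint marker0 above 0.0075 m) or (y of s_hook in the frame of tray between 0 and 0.088 m and value of joint marker1 above 0.0075 m) or (y of s_hook in the frame of tray between -0.088 and 0 m and value of joint marker2 above 0.0075 m) or (y of s_hook in the frame of tray between -0.176 and -0.088 m and value of joint marker3 above 0.0075 m))), for 0.1 s.
2. the large call button is pressed (value of joint call above 0.005 m), for 0.05 s.
At the end, for the whole second after the job is handed in: The marker in front of the S-hook's compartment is down by at least 7.5 of its 10 mm, the other three are within 3 mm of up, both buttons are back up (within 1.5 mm), the hardware in the tray is within 15 mm and the bench things within 20 mm of where they were, all at rest (((y of s_hook in the frame of tray between 0.088 and 0.176 m and value of joint marker0 above 0.0075 m) or (y of s_hook in the frame of tray between 0 and 0.088 m and value of joint marker1 above 0.0075 m) or (y of s_hook in the frame of tray between -0.088 and 0 m and value of joint marker2 above 0.0075 m) or (y of s_hook in the frame of tray between -0.176 and -0.088 m and value of joint marker3 above 0.0075 m)) and not ((y of s_hook in the frame of tray between 0.088 and 0.176 m and value of joint any of marker1, marker2, marker3 above 0.003 m) or (y of s_hook in the frame of tray between 0 and 0.088 m and value of joint any of marker0, marker2, marker3 above 0.003 m) or (y of s_hook in the frame of tray between -0.088 and 0 m and value of joint any of marker0, marker1, marker3 above 0.003 m) or (y of s_hook in the frame of tray between -0.176 and -0.088 m and value of joint any of marker0, marker1, marker2 above 0.003 m)) and value of joint each of call, test below 0.0015 m and distance of each of s_hook, chain_link, hex_nut, bolt from where it was at the start of the episode below 0.015 m and distance of each of screwdriver, wrench, jar, collar from where it was at the start of the episode below 0.02 m and linear speed of each of s_hook, chain_link, hex_nut, bolt, screwdriver, wrench, jar, collar below 0.02 m/s); the robot touches nothing.
It fails at once if another marker than the S-hook's is pushed (more than 3 mm), or the small test button (more than 2 mm) (((y of s_hook in the frame of tray between 0.088 and 0.176 m and value of joint any of marker1, marker2, marker3 above 0.003 m) or (y of s_hook in the frame of tray between 0 and 0.088 m and value of joint any of marker0, marker2, marker3 above 0.003 m) or (y of s_hook in the frame of tray between -0.088 and 0 m and value of joint any of marker0, marker1, marker3 above 0.003 m) or (y of s_hook in the frame of tray between -0.176 and -0.088 m and value of joint any of marker0, marker1, marker2 above 0.003 m)) or value of joint test above 0.002 m).
It fails at once if the call button is pressed (more than 3 mm) before the S-hook's marker is down (value of joint call above 0.003 m and not ((y of s_hook in the frame of tray between 0.088 and 0.176 m and value of joint marker0 above 0.0075 m) or (y of s_hook in the frame of tray between 0 and 0.088 m and value of joint marker1 above 0.0075 m) or (y of s_hook in the frame of tray between -0.088 and 0 m and value of joint marker2 above 0.0075 m) or (y of s_hook in the frame of tray between -0.176 and -0.088 m and value of joint marker3 above 0.0075 m))).
It fails at once if hardware in the tray is moved more than 15 mm, lifted or carried (distance of any of s_hook, chain_link, hex_nut, bolt from where it was at the start of the episode above 0.015 m).
It fails at once if a thing on the bench is moved more than 20 mm, lifted or carried (distance of any of screwdriver, wrench, jar, collar from where it was at the start of the episode above 0.02 m).
It fails at once if the robot presses the tray and its markers, or the call box, harder than 35 N (contact force between any of the fingers, the arm and tray above 35 N or contact force between any of the fingers, the arm and callbox above 35 N).
It also fails if it takes over 38 s, if anything falls off the work surface, if the arm or the gripper's body presses on something with over 40 N, if the wrist force passes 120 N, or if a joint passes its speed limit or range.

## Working session

There is one attempt and no reset: what is moved stays moved. The work goes in short steps, Python scripts to look and compute and a tool call to move; the robot and the scene stay as the last step left them, time stands still between calls to the robot, and variables do not carry over. Pictures are saved under pics/ and viewed, and the job is handed in when it is done.

Besides the shell and the picture viewer there is one more tool, called after "Call:" by a JSON object that holds its "method" and its "body". carry_out: Moves the arm, as the interface text tells. Its arguments: {"type":"object","properties":{"motion":{"type":"array"},"squeeze":{"type":"number"}},"required":["motion"]}

```bash
mkdir -p pics; python3 - <<'E'
from workcell import r
import cv2,pickle
s=r.sense();print(s)
d={}
for n in("side","top"):
    p=r.snapshot(n);d[n]=p;print(n,p["camera_matrix"],p["T"],[k for k in p])
    cv2.imwrite(f"pics/{n}0.png",p["frame"][:,:,::-1])
pickle.dump(d,open("s0.pkl","wb"))
E
```

```text
{'clock': 0.0, 'joint_positions': array([-1.51053089e+00,  5.28471262e-01,  1.43389498e+00, -1.93990745e-05,
        1.18139670e+00, -1.78530524e-01]), 'qvel': array([-0.00018091, -0.00141852, -0.00072119, -0.00013766, -0.00016698,
        0.00053989]), 'tau': array([-4.54209166e-04, -4.40043283e+01, -1.76591134e+01,  6.33994024e-02,
        5.83125022e-02, -1.79783856e-04]), 'position': array([ 147.79300911, -606.52192834,  221.57083674]), 'eef_rot': array([[ 9.71621755e-01,  2.36539939e-01, -1.48628423e-04],
       [ 2.36539700e-01, -9.71619412e-01,  2.16526722e-03],
       [ 3.67761916e-04, -2.13897726e-03, -9.99997645e-01]]), 'wrist_force': array([-0.30205516, -1.02219664, -0.28120645]), 'torque': array([-0.03363118, -0.00364553,  0.02193192]), 'finger_gap': 86.86864411534933}
side [[393.5064271    0.         282.52277369]
 [  0.         393.5064271  210.6148441 ]
 [  0.           0.           1.        ]] [[ 9.96772512e-01  6.20127824e-02 -5.09801391e-02  4.43343639e+02]
 [-7.87604529e-02  6.32532091e-01 -7.70519270e-01 -8.06722810e+02]
 [-1.55354699e-02  7.72047647e-01  6.35374756e-01  7.33379056e+02]
 [ 0.00000000e+00  0.00000000e+00  0.00000000e+00  1.00000000e+00]] ['frame', 'camera_matrix', 'T']
top [[415.46943132   0.         274.92053531]
 [  0.         415.46943132 215.40716175]
 [  0.           0.           1.        ]] [[ 1.32426580e-02  9.95495128e-01 -9.38833458e-02  3.82255250e+02]
 [-9.99842459e-01  1.42930365e-02  1.05245128e-02  1.23110340e+01]
 [ 1.18189793e-02  9.37291829e-02  9.95527575e-01  1.16794444e+03]
 [ 0.00000000e+00  0.00000000e+00  0.00000000e+00  1.00000000e+00]] ['frame', 'camera_matrix', 'T']
```

View pics/side0.png

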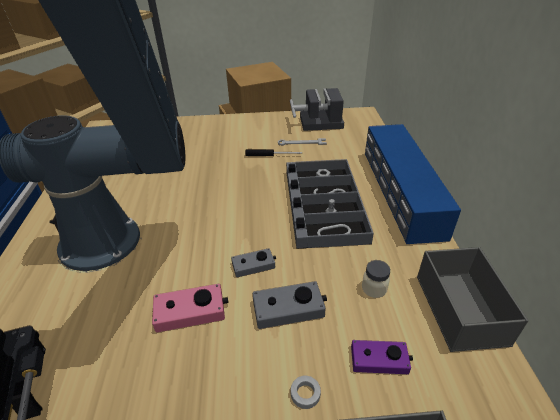

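View pics/top0.png

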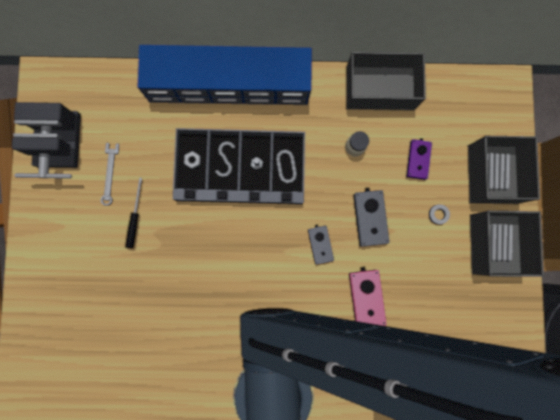

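The top view shows, from left to right, the nut (192,159), S-hook (225,159), bolt (257,163) and link (287,166), so the target is marker1, near (222,195). The call box candidates are large grey (371,217), small grey (321,245), pink (367,297) and purple (419,160). I choose the large grey one, whose call button is at (371,205) and test button near (374,231).

```bash
cat > h.py <<'E'
import numpy as np
def cast(p,u,v,z):
    K,T=p["camera_matrix"],p["T"]
    d=np.linalg.inv(K)@[u,v,1]; d=T[:3,:3]@[d[0],-d[1],-d[2]]; o=T[:3,3]
    return o+d*(z-o[2])/d[2]
def proj(p,X):
    T=p["T"];c=T[:3,:3].T@(np.array(X)-T[:3,3]);q=p["camera_matrix"]@[c[0],-c[1],-c[2]];return q[:2]/q[2]
E
python3 - <<'E'
import pickle,cv2,numpy as np
d=pickle.load(open("s0.pkl","rb"))
def crop(n,x0,y0,w,h,k):
    return cv2.resize(d[n]["frame"][y0:y0+h,x0:x0+w,::-1],None,fx=k,fy=k,interpolation=cv2.INTER_CUBIC)
a=crop("top",165,120,150,95,5);cv2.imwrite("pics/c1.png",a)
cv2.imwrite("pics/c2.png",crop("top",340,180,60,75,7))
cv2.imwrite("pics/c3.png",crop("side",275,150,100,100,6))
cv2.imwrite("pics/c4.png",crop("side",240,270,100,65,7))
E
```

```text
(no output)
```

View pics/c1.png

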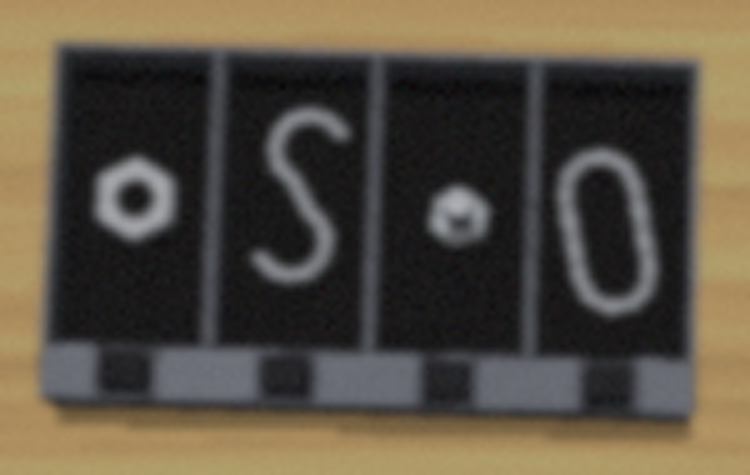

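View pics/c2.png

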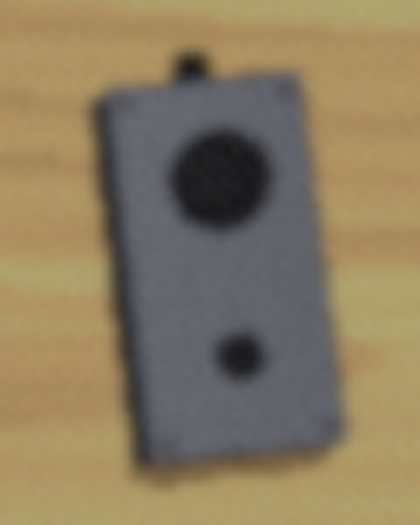

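View pics/c3.png

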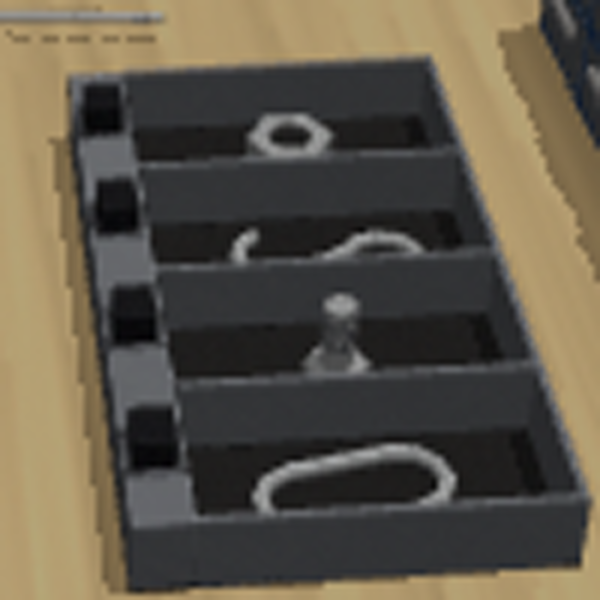

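View pics/c4.png

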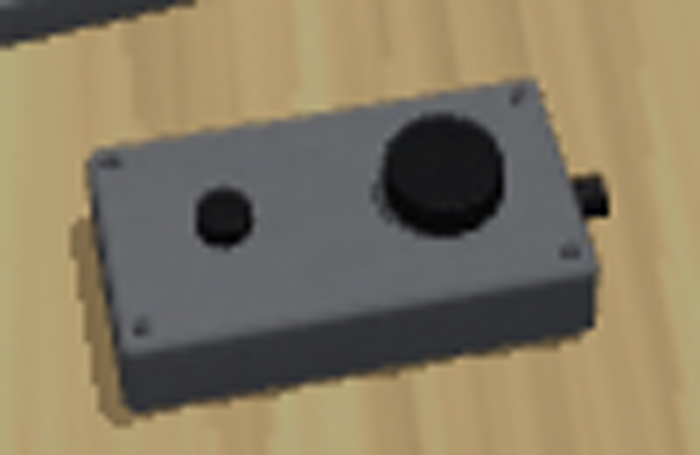

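The crops show the S-hook in the second compartment from the left and marker1 at about (222.4,195.4). The large grey box's call button is at (371,205). Now I'll measure both.

```bash
python3 - <<'E'
import pickle,cv2,numpy as np
from h import *
d=pickle.load(open("s0.pkl","rb"))
def blob(n,x0,y0,x1,y1,th,zs,k=8):
    f=cv2.cvtColor(d[n]["frame"][y0:y1,x0:x1],cv2.COLOR_RGB2GRAY)
    f=cv2.resize(f,None,fx=k,fy=k,interpolation=cv2.INTER_CUBIC)
    m=(f<th).astype(np.uint8);N,l,st,c=cv2.connectedComponentsWithStats(m)
    for i in range(1,N):
        if st[i,4]>8*k*k:
            u=(c[i]+.5)/k-.5+[x0,y0]
            print(n,u.round(2),(st[i,4]/k/k).round(1),st[i,:4]/k,cast(d[n],*u,zs).round(1))
for th in(55,65): 
  print(th)
  blob("top",180,190,300,204,th,56)
  blob("top",360,192,385,218,th,49); blob("top",366,224,382,238,th,43)
  blob("side",292,283,317,306,th,49)
# tray outline corners of top (z=40) from crop c1
for u,v in((60,45),(697,62),(692,412),(42,400)):
  print(cast(d["top"],(u+.5)/5-.5+165,(v+.5)/5-.5+120,40).round(1))
# side-view marker tops (c3)
for u,v in((104,98),(116,192),(132,299),(152,420)):
  print(cast(d["side"],(u+.5)/6-.5+275,(v+.5)/6-.5+150,56).round(1))
u,v=443,163;print("call side",cast(d["side"],(u+.5)/7-.5+240,(v+.5)/7-.5+270,49))
E
```

```text
55
top [189.54 193.93] 85.1 [ 4.875  0.    10.125  9.125] [542.  231.4  56. ]
top [221.97 194.81] 83.8 [37.375  0.     9.875 10.125] [540.9 144.1  56. ]
top [253.47 196.21] 97.7 [68.5    0.    10.625 12.625] [538.3  59.1  56. ]
top [262.63 189.85] 8.0 [77.125  0.    11.875  0.875] [556.   34.7  56. ]
top [286.21 195.5 ] 148.2 [92.5  0.  27.5 14. ] [541.6 -29.2  56. ]
top [371.08 205.23] 140.7 [ 4.75   7.    13.625 13.5  ] [ 519.3 -260.6   49. ]
top [373.89 230.46] 24.4 [5.5  4.25 5.75 5.5 ] [ 451.1 -269.1   43. ]
side [302.79 294.79] 245.6 [ 2.5    3.5   17.5   17.375] [ 519.4 -267.7   49. ]
65
top [205.8  196.13] 274.4 [ 0.     0.    56.625 12.375] [536.6 187.5  56. ]
top [253.84 196.26] 151.5 [57.625  0.    31.875 13.25 ] [538.2  58.1  56. ]
top [285.57 196.36] 190.2 [86.125  0.    33.875 14.   ] [539.2 -27.5  56. ]
top [371.08 205.22] 156.3 [ 4.375  6.625 14.375 14.25 ] [ 519.3 -260.6   49. ]
top [373.9  230.47] 31.2 [5.125 3.875 6.5   6.25 ] [ 451.1 -269.2   43. ]
side [302.73 294.79] 255.4 [ 2.     3.25  18.125 17.75 ] [ 519.3 -267.7   49. ]
[726.5 276.3  40. ]
[722.8 -77.4  40. ]
[526.6 -76.   40. ]
[528.  279.1  40. ]
[544.5 232.1  56. ]
[542.1 146.9  56. ]
[540.8  60.1  56. ]
[540.4 -26.8  56. ]
call side [ 520.16891357 -262.46028683   49.        ]
```

Marker1's top centre is about (541,145,56) and the call button's is about (519.5,-261,49). Both cameras agree within about 2 mm. I'll move over the marker at z=150 with the fingers closing, turning the tool to line up with the tray.

Call:
{"method": "carry_out", "body": {"motion": [[0, 4, -2.5, 0.7, 0, 0, 2], [0, 8, -5, 1.4, 0, 0, 4], [0, 12, -7.6, 2.1, 0, 0, 6], [0, 16, -10.2, 2.8, 0, 0, 8], [0, 20, -12.7, 3.6, 0, 0, 10], [0, 24, -15.3, 4.3, 0, 0, 12], [0, 28, -17.8, 5, 0, 0, 13.7], [0, 32, -20.4, 5.7, 0, 0, 13.7], [0, 36, -22.9, 6.4, 0, 0, 13.7], [0, 40.4, -25.7, 7.2, 0, 0, 13.7], [0, 42, -30, 7.2, 0, 0, 13.7], [0, 44, -34.5, 7.2, 0, 0, 13.7], [0, 45.9, -39, 7.2, 0, 0, 13.7], [0, 47.7, -43.5, 7.2, 0, 0, 13.7], [0, 49.5, -48, 7.2, 0, 0, 13.7], [0, 51.3, -52.5, 7.2, 0, 0, 13.7], [0, 53.1, -57, 7.2, 0, 0, 13.7], [0, 54.8, -61, 7.2, 0, 0, 13.7], [0, 56, -63.7, 7.2, 0, 0, 13.7], [0, 56, -63.7, 7.2, 0, 0, 13.7]], "squeeze": 10}}

```text
clock: 2.1
position: [541.4, 148.6, 150.9]
eef_rot: [[1.0, 0.005, 0.001], [0.005, -1.0, 0.003], [0.001, -0.003, -1.0]]
wrist_force: [-0.2, -1.2, -0.1]
finger_gap: 0.6
```

Call:
{"method": "carry_out", "body": {"motion": [[0, 0, 0.3, 2, 0, 0, 0], [0, 0, 0.3, 5, 0, 0, 0], [0, 0, 0.3, 7.5, 0, 0, 0], [0, 0, 0.3, 8.6, 0, 0, 0], [0, 0, 0.3, 8.6, 0, 0, 0], [0, 0, 0.3, 8.6, 0, 0, 0]]}}

```text
clock: 2.7
position: [542.0, 145.5, 65.3]
eef_rot: [[1.0, 0.004, 0.001], [0.004, -1.0, 0.003], [0.001, -0.003, -1.0]]
wrist_force: [-0.2, -0.4, 0.1]
finger_gap: 0.5
```

```bash
python3 - <<'E'
from workcell import r
import cv2
from h import *
s=r.sense();print(s["position"],s["wrist_force"])
p=r.snapshot("side");print(proj(p,s["position"]),proj(p,(541,145,56)))
cv2.imwrite("pics/s1.png",cv2.resize(p["frame"][140:260,260:380,::-1],None,fx=5,fy=5,interpolation=cv2.INTER_CUBIC))
E
```

```text
[541.97693001 145.46446909  65.29868768] [-0.2405098  -0.37256666  0.11308   ]
[293.92320511 179.28298301] [293.60262854 181.96700158]
```

View pics/s1.png

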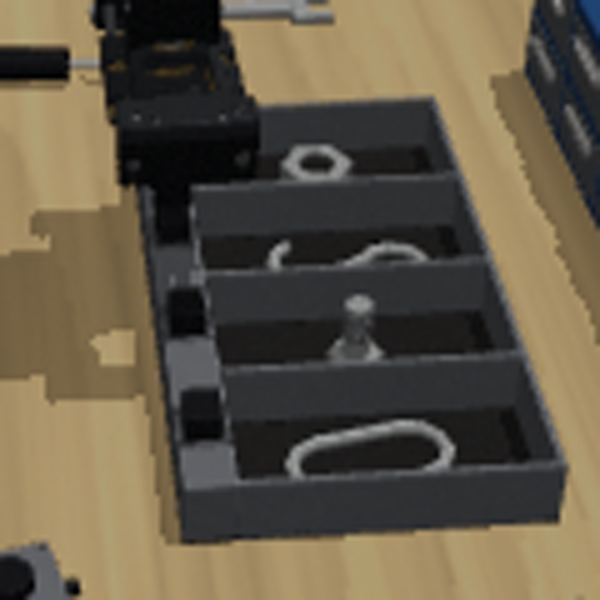

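The closed fingertips are right above marker1, at crop (172,215). Now I'll press slowly.

Call:
{"method": "carry_out", "body": {"motion": [[0, -0.1, 0, 0.4, 0, 0, 0], [0, -0.1, 0, 0.7, 0, 0, 0], [0, -0.1, 0, 0.9, 0, 0, 0], [0, -0.1, 0, 1.1, 0, 0, 0], [0, -0.1, 0, 1.25, 0, 0, 0], [0, -0.1, 0, 1.4, 0, 0, 0], [0, -0.1, 0, 1.5, 0, 0, 0], [0, -0.1, 0, 1.6, 0, 0, 0], [0, -0.1, 0, 1.7, 0, 0, 0], [0, -0.1, 0, 1.8, 0, 0, 0], [0, -0.1, 0, 1.85, 0, 0, 0], [0, -0.1, 0, 1.85, 0, 0, 0], [0, -0.1, 0, 1.85, 0, 0, 0]]}}

```text
clock: 4.05
position: [541.5, 145.7, 47.2]
eef_rot: [[1.0, 0.004, 0.003], [0.004, -1.0, 0.003], [0.003, -0.003, -1.0]]
wrist_force: [0.2, -0.1, 1.4]
finger_gap: 0.3
```

Call:
{"method": "carry_out", "body": {"motion": [[0, 0, 0, 0.05, 0, 0, 0], [0, 0, 0, 0.1, 0, 0, 0], [0, 0, 0, 0.15, 0, 0, 0], [0, 0, 0, 0.2, 0, 0, 0], [0, 0, 0, 0.2, 0, 0, 0]]}}

```text
clock: 4.55
position: [541.5, 145.7, 46.3]
eef_rot: [[1.0, 0.004, 0.003], [0.004, -1.0, 0.003], [0.003, -0.003, -1.0]]
wrist_force: [-2.1, -0.9, 10.3]
finger_gap: 0.6
```

At 46.3 mm and 10 N the marker is against its stop. I'll go up and across to the call button.

Call:
{"method": "carry_out", "body": {"motion": [[0, 0, 0, -1, 0, 0, 0], [0, 0, 0, -3.5, 0, 0, 0], [0, 0, 0, -7, 0, 0, 0], [0, 0, 2, -9, 0, 0, 0], [0, -0.5, 6, -9, 0, 0, 0], [0, -0.8, 10.5, -9, 0, 0, 0], [0, -1, 15, -9, 0, 0, 0], [0, -1.2, 19.5, -9, 0, 0, 0], [0, -1.5, 24, -9, 0, 0, 0], [0, -1.8, 28.5, -9, 0, 0, 0], [0, -2, 33, -9, 0, 0, 0], [0, -2.2, 37.5, -9, 0, 0, 0], [0, -2.3, 40.7, -9, 0, 0, 0], [0, -2.3, 40.7, -9, 0, 0, 0], [0, -2.3, 40.7, -9, 0, 0, 0]]}}

```text
clock: 6.05
position: [519.5, -262.0, 134.8]
eef_rot: [[1.0, 0.003, 0.002], [0.003, -1.0, 0.004], [0.002, -0.004, -1.0]]
wrist_force: [0.2, 0.4, 0.1]
finger_gap: 0.5
```

```bash
python3 - <<'E'
from workcell import r
import cv2
s=r.sense();print(s["position"],s["wrist_force"])
p=r.snapshot("side")
cv2.imwrite("pics/s2.png",cv2.resize(p["frame"][150:350,230:390,::-1],None,fx=3,fy=3,interpolation=cv2.INTER_CUBIC))
E
```

```text
[ 519.49730298 -261.9739511   134.80848501] [0.22200522 0.42267547 0.06854312]
```

View pics/s2.png

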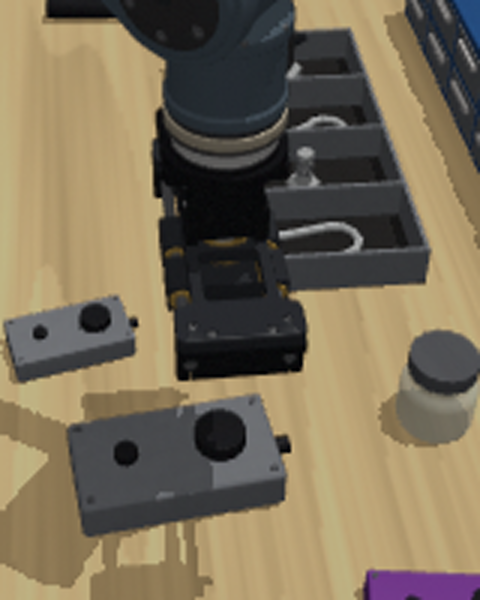

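The tool is above the large grey box and its call button, at crop (220,435), and the jar is clear. I'll descend and press slowly.

Call:
{"method": "carry_out", "body": {"motion": [[0, 0, 0, 2, 0, 0, 0], [0, 0, 0, 5, 0, 0, 0], [0, 0, 0, 7, 0, 0, 0], [0, 0, 0, 7.8, 0, 0, 0], [0, 0, 0, 8.2, 0, 0, 0], [0, 0, 0, 8.4, 0, 0, 0], [0, 0, 0, 8.55, 0, 0, 0], [0, 0, 0, 8.7, 0, 0, 0], [0, 0, 0, 8.8, 0, 0, 0], [0, 0, 0, 8.9, 0, 0, 0], [0, 0, 0, 9.0, 0, 0, 0], [0, 0, 0, 9.1, 0, 0, 0], [0, 0, 0, 9.15, 0, 0, 0], [0, 0, 0, 9.2, 0, 0, 0], [0, 0, 0, 9.2, 0, 0, 0]]}}

```text
clock: 7.6
position: [520.2, -260.7, 43.0]
eef_rot: [[1.0, 0.004, 0.003], [0.004, -1.0, 0.004], [0.003, -0.004, -1.0]]
wrist_force: [3.0, 2.1, 3.3]
finger_gap: 0.7
```

Call:
{"method": "carry_out", "body": {"motion": [[0, 0, 0, 0.05, 0, 0, 0], [0, 0, 0, 0.1, 0, 0, 0], [0, 0, 0, 0.15, 0, 0, 0], [0, 0, 0, 0.15, 0, 0, 0]]}}

```text
clock: 8.0
position: [520.2, -260.7, 42.3]
eef_rot: [[1.0, 0.004, 0.003], [0.004, -1.0, 0.004], [0.003, -0.004, -1.0]]
wrist_force: [1.2, 1.6, 9.3]
finger_gap: 0.4
```

The reading is 9.3 N against a 4.5 N spring at full travel, so the button has bottomed. I'll withdraw and look.

Call:
{"method": "carry_out", "body": {"motion": [[0, 0, 0, -0.8, 0, 0, 0], [0, 0, 0, -2.5, 0, 0, 0], [0, 0, 0, -6, 0, 0, 0], [0, 0, 0, -10, 0, 0, 0], [0, 0, 0, -14, 0, 0, 0], [0, 0, 0, -18, 0, 0, 0], [0, -3, 4, -19, 0, 0, 0], [0, -7, 7, -19, 0, 0, 0], [0, -11, 10, -19, 0, 0, 0], [0, -15, 13, -19, 0, 0, 0], [0, -18, 17, -19, 0, 0, 0], [0, -20, 20, -19, 0, 0, 0], [0, -20, 20, -19, 0, 0, 0], [0, -20, 20, -19, 0, 0, 0]]}}

```text
clock: 9.4
position: [318.9, -461.8, 230.1]
eef_rot: [[1.0, 0.002, 0.002], [0.002, -1.0, 0.007], [0.002, -0.007, -1.0]]
wrist_force: [0.3, 0.3, -0.3]
finger_gap: 0.6
```

```bash
python3 - <<'E'
from workcell import r
import cv2,numpy as np,pickle
s=r.sense();print(s["clock"],s["position"],s["wrist_force"])
o=pickle.load(open("s0.pkl","rb"))
p=r.snapshot("side");t=r.snapshot("top")
f=lambda q,x,y,w,h,k:cv2.resize(q["frame"][y:y+h,x:x+w,::-1],None,fx=k,fy=k,interpolation=cv2.INTER_CUBIC)
cv2.imwrite("pics/e1.png",np.hstack([f(o["side"],240,130,130,200,3),f(p,240,130,130,200,3)]))
cv2.imwrite("pics/e2.png",t["frame"][:,:,::-1])
E
```

```text
9.4 [ 318.94735128 -461.78813437  230.06384126] [ 0.29973418  0.30979627 -0.33995515]
```

View pics/e1.png

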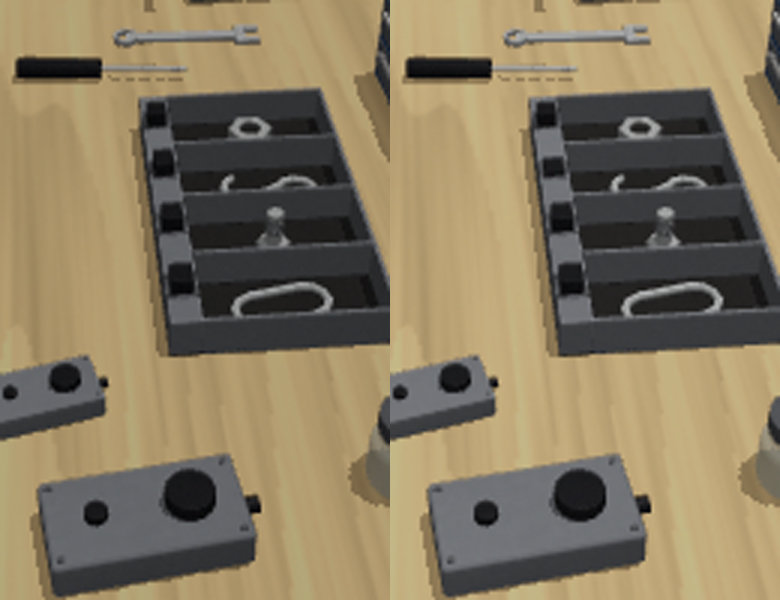

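View pics/e2.png

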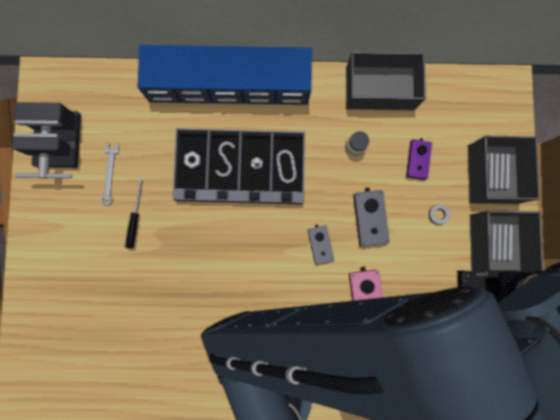

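Before/after crops: marker1 (crop 553,167) is visibly lower, and the other three markers are unchanged. The call button is back up, everything else is in place, and the hand is clear at z=230.

```bash
python3 - <<'E'
from workcell import r
print(r.close_job())
E
```

```text
the job is handed in; nothing more can be done
None
```

I pushed down the S-hook's marker, pressed the call button and let it come back up, then handed the job in at about 9.5 s of the 38 s. No verdict was reported.

- **Marker:** the S-hook lies in the second compartment from the left, so I pushed marker1. It met its stop with the fingertips at z = 46.3 mm and about 10 N.
- **Call button:** I chose the large grey call box, not the small grey, pink or purple ones. The button bottomed at z = 42.3 mm with about 9 N, and I then withdrew the hand.
- **Last checks:** comparing pictures from before and after, marker1 is down and the other three are up, and both buttons are up. The tray hardware and the bench things look unmoved. The hand is clear at z = 230 mm with essentially no wrist force, and no check failed. The only disagreement was in locating the call button, where the two cameras differed by about 2 mm (a rougher side-view blob by 7 mm); the press was good.

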